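# Unsnap and remove a roller-drive guard

## Task

The guard over the small roller drive has to come off for service. Squeeze the sprung tab on its side inward, only just far enough to free it from its catch (the catch's setting differs from unit to unit, so feel for it; tugging hard on a caught tab or ramming it against the stop behind it cracks it), and lift the guard straight off. Set it down gently, not dropped, the right way up on the middle of the black rubber mat, and leave the other things on the bench alone.

Things in the scene. Friction and masses are not known exactly. Their poses are not given: they have to be found in the camera images.
- box: Grey painted drive housing fixed to the bench: open tray, two steel rollers inside. Origin on the bench under the fitted guard's origin; z up; -x is the tab side. Walls 26 mm high round the guard's lower edge: x -23..34, y -55..55 mm; 5 mm high feet out to y +-68 mm; a 38 mm wide pocket for the catch, 26 mm high, out to x = -57 mm.
- pocket (a point): Fixed point over the middle of the pocket at its rim (x -45, z 26 mm in the housing's frame). In it sits the steel catch: a lip over the tab's foot and a stop post behind the foot. Its setting along x is unknown: the tab comes free when pressed in 1 to 8.5 mm (1 mm more or less by the guard's play) and meets the stop 1.5 mm later. Over 7 N between tab and catch cracks the tab.
- cover: Grey plastic guard: cap 56 mm high, 0.11 to 0.19 kg with tab, slots in its top. Origin at the height of its lower edge, 10 mm above the bench when fitted, above the housing's origin, same axes. Shell x -18..29, y -50..50 mm; the tab stands out at -x. About 1 mm play sideways and upward. Its lower 16 mm sit inside the housing: lift straight up by over 20 mm. Stands flat on its lower edge.
- back_wall (a point): Point on the outer face of the guard's flat back wall, opposite the tab (x 29, z 37 mm in the guard's frame). Tab and back wall are pinched together from above, 58 mm apart at rest. The wall does not give: to keep the guard from being pushed against the housing, the middle of the grasp must move to +x by half of what the tab is pressed.
- tab: Sprung snap tab carried by the guard; origin and axes as the guard's when released. Ribbed plate 22 mm wide, 5 mm thick, outer face at x = -29 mm, z 4..50 mm (z 17..50 mm stands above the housing's walls). Moves to +x against a spring: 4 N at the start, 0.3 N more per mm, travel 11 mm. Its foot (z 4..10 mm) reaches out to x = -39 mm, 1 mm under the lip of the catch.
- tab_face (a point): Point on the tab's outer face where it is squeezed, 37 mm above the guard's lower edge (47 mm above the bench when fitted); moves with the tab.
- mat: Black rubber mat fixed on the bench, 140 x 170 x 5 mm; origin under its centre, so its top is 5 mm above the origin.
- pliers: Red-handled pliers, 173 x 57 x 12 mm, lying on the bench; leave alone.
- box_small: Small brown cardboard box, 63 x 89 x 61 mm; leave alone.
- bush_brass: Flanged brass bush, 41 mm across, 35 mm high; leave alone.
- screwdriver: Screwdriver with red handle, 226 x 30 x 30 mm, lying on the bench beyond the work; leave alone.

How it is judged:
By the outcome, as a careful person would: the job done as asked, in the order asked, and still so for the second after the job is handed in, with the robot touching nothing.
It also fails if it takes over 72 s, if anything falls off the work surface, if the arm or the gripper's body presses on something with over 40 N, if the wrist force passes 120 N, or if a joint passes its speed limit or range.

## Robot

A 6-joint arm with a two-finger parallel gripper is mounted at the origin on a cart in front of the work surface, level with it; the furniture and walls round the work are solid. World frame = base frame: x ahead of the robot, y to its left, z up, the work surface at z = 0. Lengths are in m, angles in rad, forces in N, time in s.
With the tool pointing down it reaches from about 0.325 to 0.75 m from the base axis. Payload 7.6 kg.
Tool frame: the origin (TCP) lies on the centre line of the jaws, within the pads' length; the fingertips stand 14 mm ahead of it and the grasp point (between the pads) lies 5 mm behind it (manip.finger_overhang is the distance from the TCP to the fingertips, in m); z points along the fingers, y is the direction in which the jaws open and shut (so a half turn about z gives the same grasp; the last joint's range is limited). The gripper opens to 85 mm and grips with 20 to 120 N. Pads are 22 mm wide; open, the fingers measure 114 mm over their backs; the gripper's body (76 mm by 85 mm) begins 54 mm behind the grasp point. The pads swing forward as they close: fully open they stand 13 mm farther back than shut.
Start: joints at [-1.37, 0.052, 1.401, -0, 1.689, -0.07], TCP at [0.14, -0.506, 0.245] pointing down, gripper open.
Joint ranges: [-2.9, 2.9], [-0.91, 2.17], [0.12, 2.37], [-1.06, 4.2], [0.26, 2.73], [-2.93, 2.93]. Speed limits (rad/s): [2.57, 2.57, 3.01, 3.14, 3.14, 3.14].

## Interface

Orientations are given as a unit quaternion [x, y, z, w].
In Python, from rig import manip, snapshot, nets gives the robot as it stands. The module is installed in compiled form; this text tells all that it offers.
- The arm moves only by the tool send_rows, never from a script. Its argument "rows" is a list of rows, each an object with "twist": the turn, a rotation vector about the tool's x, y, z in units of 5 degrees (1.0 is 5 degrees), a list of three; "translation": the shift along the tool's x, y, z in units of 30 mm (1.0 is 30 mm), a list of three; "gripper": the gripper's target within -1 to 1 (fully open at 1, half-way at 0, shut at -1). In form: [{"twist": [ax, ay, az], "translation": [tx, ty, tz], "gripper": gripper}, ...]. A call has 1 to 8 rows; each row is the pose to reach, as a shift and turn from the pose commanded when the call began, along the tool's axes at that moment; what a row does not reach only later rows make up. A row lasts 1/10 s, in which the tool goes at most 50 mm and 8.59 degrees, less where a joint would pass 70% of its speed; a pose out of reach is approached as far as the arm can. A call with a gripper value outside its range is refused whole. The fingers move at their own pace and stop on an object; "force" is the grip in N (left out, the last holds). Time passes only in rows, so rows that repeat a pose let the fingers close. It gives the time, the measured TCP pose, the force and the opening at its end, in the units of the state.
- manip.sense(): the state, without advancing time (a new reading comes with each control period).
- snapshot(name): name is "side" or "top" or "wrist"; returns a dict with "pixels" (384x512x3 uint8, red, green, blue), "fovy" (degrees; the focal length in pixels is half the picture's height over the tangent of half this angle, whatever the lens; pixels are square), "cx", "cy" (the principal point, pixels), "camera_from_world" (4x4, takes a point from world to camera coordinates); the wrist camera has in their place "T_tool_cam" (4x4, takes a point from camera to tool coordinates, whose origin is the TCP and whose axes are the flange's). Camera axes: x right, y down, z forward; pixel columns grow to the right and rows downward; lengths in m; the calibration is good to about 2 mm. A picture is of the moment at which its call begins: read the wrist's pose just before it. There is no depth.
- manip.close_job(): hands the job in, once; it reports no verdict.
Trained networks look in a picture, given as the dict that the camera call returned (one of the last four; its "shot" number tells which), for a name from the list of things; names that differ only in an ending like _2 or _b are one class to them, and where a whole thing is asked for, a point or a joint stands for the part that bears it (a point fixed in the world has none). Each returns a list of dicts, best first, with "p" (0 to 1); they miss things now and then, are a little off and sometimes report something else, mostly with a low value. They report only what shows in the picture. A call takes as long as a camera call.
- nets.find_in(picture, query): "rect" ([left, top, right, bottom] in pixels, round what is visible of it).
- nets.tip_of(picture, query): "position" ([column, row] in pixels: a listed point, or the origin of a listed thing).
The state is a dict: "t": time; "joint_positions": joint angles; "joint_vel": joint speeds; "joint_efforts": joint torques, N m; "ee_pos": TCP position; "eef_rot": TCP orientation; "force": force on the tool from outside, world axes, zero at the start; "moment": the same for the moment, N m; "finger_gap": finger opening in m.
Only numpy, scipy, OpenCV 4.12 (cv2) and the standard library are available. Lean on these libraries where they do the work, as an engineer would, in place of code of your own. Each camera call takes 0.05 s, during which the arm holds its last target.

## Working session

There is one attempt and no reset: what is moved stays moved. The work goes in short steps, Python scripts to look and compute and a tool call to move; the robot and the scene stay as the last step left them, time stands still between calls to the robot, and variables do not carry over. Pictures are saved under pics/ and viewed, and the job is handed in when it is done.

Besides the shell and the picture viewer there is one more tool, called after ">>>" by a JSON object that holds its "api" and its "payload". send_rows: Moves the arm, as the interface text tells. Its arguments: {"type":"object","properties":{"rows":{"type":"array","items":{"type":"object","properties":{"twist":{"type":"array","items":{"type":"number"}},"translation":{"type":"array","items":{"type":"number"}},"gripper":{"type":"number"}}}},"force":{"type":"number"}},"required":["rows"]}

```bash
mkdir -p pics
cat > h.py <<'E'
import numpy as np, cv2, pickle
from rig import manip, snapshot, nets
from scipy.spatial.transform import Rotation as R
def snap(name, fn=None):
    s=manip.sense(); p=snapshot(name)
    if fn: cv2.imwrite('pics/'+fn+'.png', cv2.cvtColor(p['pixels'],cv2.COLOR_RGB2BGR))
    if 'camera_from_world' in p: cw=np.array(p['camera_from_world'])
    else:
        T=np.eye(4);T[:3,:3]=R.from_quat(s['eef_rot']).as_matrix();T[:3,3]=s['ee_pos']
        cw=np.linalg.inv(T@np.array(p['T_tool_cam']))
    f=p['pixels'].shape[0]/2/np.tan(np.radians(p['fovy'])/2)
    return p,(cw,f,p['cx'],p['cy'])
def ray(c,uv):
    cw,f,cx,cy=c; d=np.array([(uv[0]-cx)/f,(uv[1]-cy)/f,1.]); wc=np.linalg.inv(cw)
    return wc[:3,3], wc[:3,:3]@d
def atz(c,uv,z):
    o,d=ray(c,uv); return o+d*(z-o[2])/d[2]
def proj(c,P):
    cw,f,cx,cy=c; q=cw[:3,:3]@np.array(P)+cw[:3,3]; return np.array([q[0]/q[2]*f+cx,q[1]/q[2]*f+cy])
def tri(cs,uvs):
    A=np.zeros((3,3));b=np.zeros(3)
    for c,uv in zip(cs,uvs):
        o,d=ray(c,uv);d=d/np.linalg.norm(d);M=np.eye(3)-np.outer(d,d);A+=M;b+=M@o
    P=np.linalg.solve(A,b);return P,[np.round(proj(c,P)-uv,1) for c,uv in zip(cs,uvs)]
E
python3 - <<'E'
from h import *
np.set_printoptions(suppress=True,precision=4)
print(manip.sense(), manip.finger_overhang)
C={}
for n in ['top','side']:
    p,c=snap(n,n+'0'); C[n]=c
    print(n,np.linalg.inv(c[0])[:3],c[1:])
    for q in ['box','pocket','cover','back_wall','tab','tab_face','mat']:
        t=nets.tip_of(p,q)[:2]; f=nets.find_in(p,q)[:1]
        print(q,[(np.round(a['position'],1),round(a['p'],2)) for a in t],[(np.round(a['rect']),round(a['p'],2)) for a in f])
pickle.dump(C,open('C.pkl','wb'))
E
```

```text
{'t': 0.0, 'joint_positions': array([-1.3703,  0.0528,  1.4018, -0.    ,  1.6886, -0.0703]), 'joint_vel': array([-0.0001, -0.0005,  0.0001, -0.0013,  0.0007, -0.0004]), 'joint_efforts': array([ -0.0022, -38.1666, -36.0198,  -0.0001,   0.006 ,   0.    ]), 'ee_pos': array([ 0.1404, -0.5056,  0.2445]), 'eef_rot': array([ 0.9908,  0.135 , -0.0001, -0.0008]), 'force': array([-0.3717,  0.1819, -0.0479]), 'moment': array([-0.029 ,  0.02  , -0.0172]), 'finger_gap': 0.08534680750257184} 0.014
top [[ 0.2386 -0.94    0.2437  0.0961]
 [-0.9711 -0.2299  0.0641 -0.0475]
 [-0.0043 -0.252  -0.9677  1.8302]] (np.float64(461.96707319441606), 265.0988108845049, 190.7535669107894)
box [(array([318.6, 221.6]), 0.72), (array([183.9, 203.3]), 0.55)] [(array([300., 210., 336., 240.]), 0.49)]
pocket [(array([311.2, 233.3]), 0.45)] [(array([304., 212., 332., 240.]), 0.63)]
cover [(array([318.1, 220.8]), 0.66)] [(array([353., 182., 378., 195.]), 0.66)]
back_wall [(array([321.4, 217.5]), 0.64)] [(array([306., 210., 332., 233.]), 0.69)]
tab [(array([317.9, 220.6]), 0.52)] []
tab_face [(array([314.6, 228.6]), 0.62)] []
mat [(array([256.7, 205.5]), 0.74)] []
side [[-0.9464 -0.2078  0.2473  0.2441]
 [-0.3226  0.5655 -0.759   0.9666]
 [ 0.0179 -0.7981 -0.6022  0.7696]] (np.float64(354.22482738923145), 256.885676313298, 194.0707167508995)
box [] [(array([279., 168., 308., 187.]), 0.52)]
pocket [(array([301.6, 171.3]), 0.79)] [(array([274., 168., 309., 183.]), 0.72)]
cover [(array([293.6, 175.8]), 0.96)] [(array([281., 132., 295., 152.]), 0.62)]
back_wall [(array([285.9, 162.8]), 0.88)] [(array([276., 155., 304., 176.]), 0.59)]
tab [] [(array([297., 168., 302., 174.]), 0.47)]
tab_face [] []
mat [(array([266.1, 213.9]), 0.62)] [(array([239., 195., 288., 234.]), 0.58)]
```

View pics/top0.png

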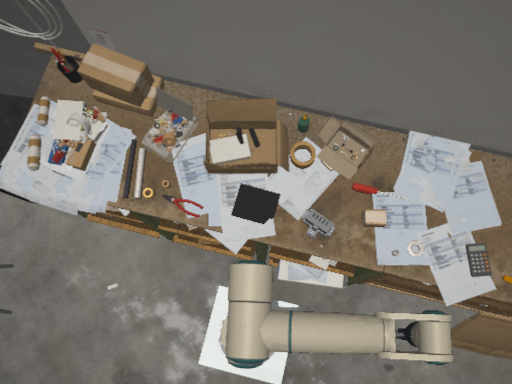

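View pics/side0.png

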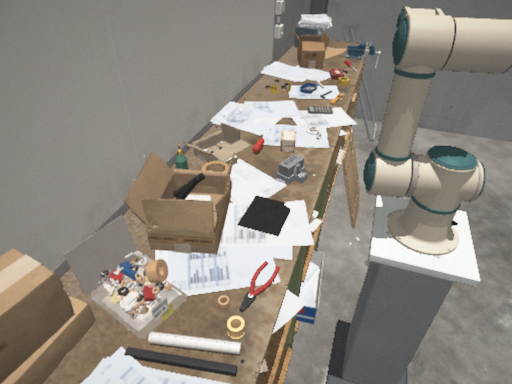

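Run:
```python
from h import *
np.set_printoptions(suppress=True,precision=4)
C=pickle.load(open('C.pkl','rb'))
t,s=C['top'],C['side']
print('cover',atz(t,(318.1,220.8),.01),atz(s,(293.6,175.8),.01))
print('back',tri([t,s],[(321.4,217.5),(285.9,162.8)]))
print('pocket',tri([t,s],[(311.2,233.3),(301.6,171.3)]))
print('tabf',atz(t,(314.6,228.6),.047))
print('mat',atz(t,(256.7,205.5),0),atz(s,(266.1,213.9),0))
```

```text
cover [ 0.4842 -0.1626  0.01  ] [ 0.4614 -0.1495  0.01  ]
back (array([ 0.4962, -0.1697,  0.0477]), [array([ 0.1, -1. ]), array([1. , 0.3])])
pocket (array([ 0.4274, -0.1448,  0.0397]), [array([ 0.2, -1.1]), array([1.1, 0.4])])
tabf [ 0.4428 -0.1535  0.047 ]
mat [0.4888 0.0921 0.    ] [0.4954 0.0906 0.    ]
```

The top view shows the guard at about (318,221) with its pocket towards the robot at (311,233), and the mat at (256,205). The side view shows the guard at about (292,168) and the mat at (265,215). Next I'll bring the wrist camera over the guard.

>>> {"api": "send_rows", "payload": {"rows": [{"twist": [0, 0, -1.4], "translation": [1.6, -1.0, -0.2], "gripper": 1}, {"twist": [0, 0, -2.8], "translation": [3.2, -2.0, -0.5], "gripper": 1}, {"twist": [0, 0, -4.2], "translation": [4.8, -3.0, -0.8], "gripper": 1}, {"twist": [0, 0, -5.6], "translation": [6.4, -4.0, -1.0], "gripper": 1}, {"twist": [0, 0, -7.0], "translation": [8.0, -5.0, -1.2], "gripper": 1}, {"twist": [0, 0, -8.4], "translation": [9.6, -6.0, -1.4], "gripper": 1}, {"twist": [0, 0, -9.8], "translation": [11.2, -7.0, -1.6], "gripper": 1}, {"twist": [0, 0, -10.9], "translation": [12.8, -8.0, -1.7], "gripper": 1}]}}

```text
t: 2.3
ee_pos: [0.4097, -0.2112, 0.2926]
eef_rot: [0.818, 0.576, 0.0, 0.001]
force: [0.9, -0.6, 0.4]
finger_gap: 0.0853
```

>>> {"api": "send_rows", "payload": {"rows": [{"twist": [0, 0, 0], "translation": [0, 0, 0], "gripper": 1}, {"twist": [0, 0, 0], "translation": [0, 0, 0], "gripper": 1}, {"twist": [0, 0, 0], "translation": [0, 0, 0], "gripper": 1}]}}

```text
t: 2.6
ee_pos: [0.4081, -0.2136, 0.2918]
eef_rot: [0.82, 0.573, -0.0, -0.0]
force: [-0.2, -0.7, 0.4]
finger_gap: 0.0851
```

```bash
cat > look.py <<'E'
from h import *
import sys
np.set_printoptions(suppress=True,precision=4)
C={}
for n in sys.argv[2].split(','):
    p,c=snap(n,n+sys.argv[1]); C[n]=c
    for q in ['box','pocket','cover','back_wall','tab','tab_face']+(['mat'] if len(sys.argv)>3 else []):
        t=nets.tip_of(p,q)[:2]; z={'box':0,'pocket':.026,'cover':.01,'back_wall':.047,'tab':.01,'tab_face':.047,'mat':0}[q]
        print(n,q,[(np.round(a['position'],1),round(a['p'],2),atz(c,a['position'],z)) for a in t])
pickle.dump(C,open('C%s.pkl'%sys.argv[1],'wb'))
s=manip.sense();print(s['t'],s['ee_pos'],R.from_quat(s['eef_rot']).as_matrix(),s['joint_positions'],s['force'])
E
python3 look.py 1 wrist,top,side
```

```text
wrist box [(array([284.9, 117. ]), 0.6, array([ 0.4707, -0.162 ,  0.    ]))]
wrist pocket []
wrist cover [(array([285.3, 116.7]), 0.83, array([ 0.4703, -0.1616,  0.01  ])), (array([256.1, 113.8]), 0.33, array([ 0.4345, -0.1444,  0.01  ]))]
wrist back_wall [(array([307.1, 118.2]), 0.97, array([ 0.4914, -0.1714,  0.047 ]))]
wrist tab [(array([286.9, 116. ]), 0.82, array([ 0.4727, -0.1614,  0.01  ]))]
wrist tab_face [(array([262.8, 116.5]), 0.69, array([ 0.4408, -0.1508,  0.047 ]))]
top box [(array([311.2, 234. ]), 0.5, array([ 0.4274, -0.1477,  0.    ])), (array([316.1, 223. ]), 0.43, array([ 0.4757, -0.1573,  0.    ]))]
top pocket [(array([310.5, 235.6]), 0.67, array([ 0.4158, -0.145 ,  0.026 ]))]
top cover [(array([317.3, 223.9]), 0.52, array([ 0.4712, -0.1621,  0.01  ]))]
top back_wall [(array([321.4, 217.6]), 0.61, array([ 0.4919, -0.1701,  0.047 ]))]
top tab []
top tab_face []
side box [(array([293.1, 177.9]), 0.71, array([ 0.4626, -0.1494,  0.    ]))]
side pocket [(array([298.5, 173.8]), 0.72, array([ 0.4427, -0.1456,  0.026 ]))]
side cover [(array([289.4, 169.5]), 0.56, array([ 0.4878, -0.1868,  0.01  ])), (array([292. , 173.3]), 0.41, array([ 0.4715, -0.1641,  0.01  ]))]
side back_wall [(array([284.1, 161.9]), 0.87, array([ 0.5088, -0.1756,  0.047 ]))]
side tab [(array([290.9, 173. ]), 0.59, array([ 0.476 , -0.1647,  0.01  ]))]
side tab_face [(array([297.1, 169.1]), 0.54, array([ 0.4494, -0.1434,  0.047 ]))]
3.65 [ 0.4087 -0.2129  0.2919] [[ 0.3417  0.9398 -0.    ]
 [ 0.9398 -0.3417 -0.0001]
 [-0.0001 -0.     -1.    ]] [-0.5605 -0.1369  1.4922 -0.0001  1.7862 -0.2117] [ 0.6033 -0.2091  0.2543]
```

View wrist.

View pics/wrist1.png

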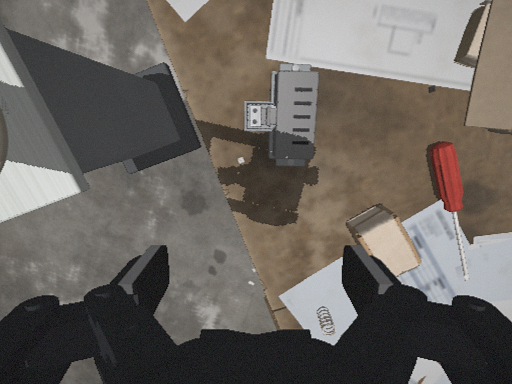

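Run:
```python
import cv2
a=cv2.imread('pics/wrist1.png')[60:180,200:360]; cv2.imwrite('pics/w1c.png',cv2.resize(a,None,fx=5,fy=5,interpolation=cv2.INTER_CUBIC))
```

```text
(no output)
```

View pics/w1c.png

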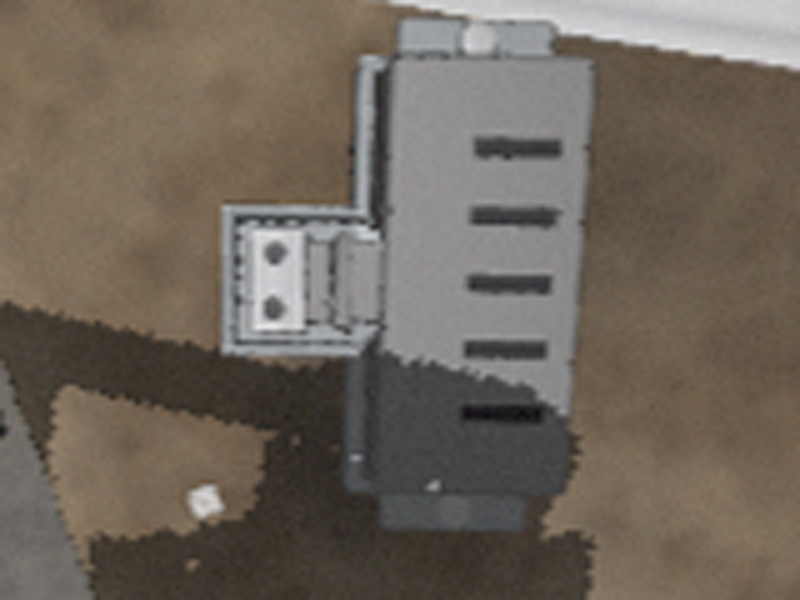

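The crop shows the guard cap with corners near (388,58), (594,60), (568,495) and (370,490), and the pocket with the tab to its left. I'll convert these with z=66 mm.

Run:
```python
from h import *
np.set_printoptions(suppress=True,precision=4)
c=pickle.load(open('C1.pkl','rb'))['wrist']
P=[atz(c,(u/5+200-.4,v/5+60-.4),.066) for u,v in [(388,58),(594,60),(568,495),(370,490)]]
print(np.array(P))
for i,j in [(0,1),(1,2),(2,3),(3,0)]:
    d=P[j]-P[i];print(np.linalg.norm(d),np.degrees(np.arctan2(d[1],d[0])))
m=sum(P)/4;print('mid',m)
a=np.radians(-20)
# pocket rim outer corners z=.026 : crop (222,206),(222,354)
Q=[atz(c,(u/5+200-.4,v/5+60-.4),.026) for u,v in [(222,206),(222,354)]];print(np.array(Q),np.linalg.norm(Q[0]-Q[1]))
d=Q[1]-Q[0];print(np.degrees(np.arctan2(d[1],d[0]))+90,(Q[0]+Q[1])/2)
# slot centers
for u,v in [(517,148),(503,412)]: print(atz(c,(u/5+199.6,v/5+59.6),.066))
print(c[0][:3],np.linalg.inv(c[0])[:3,3])
```

```text
[[ 0.472  -0.1102  0.066 ]
 [ 0.5153 -0.1265  0.066 ]
 [ 0.4812 -0.218   0.066 ]
 [ 0.4365 -0.2003  0.066 ]]
0.04628940581368252 -20.59712392221534
0.0976047699122621 -110.42811787602322
0.048100622264339296 158.46830987186067
0.09683168074278012 68.50527493099027
mid [ 0.4762 -0.1638  0.066 ]
[[ 0.4253 -0.1243  0.026 ]
 [ 0.4122 -0.1589  0.026 ]] 0.036958562514698354
-20.674562460604577 [ 0.4187 -0.1416  0.026 ]
[ 0.4934 -0.1383  0.066 ]
[ 0.4724 -0.1937  0.066 ]
[[ 0.9392 -0.3434  0.0004 -0.4563]
 [-0.3309 -0.9046  0.2689 -0.1055]
 [-0.092  -0.2527 -0.9632  0.4049]] [ 0.4309 -0.1499  0.4185]
```

Two estimates of the origin agree to about 1 mm: (0.4715,-0.162), yaw -20.7°. I'll hover above it and look closer.

>>> {"api": "send_rows", "payload": {"rows": [{"twist": [0, 0, 0.1], "translation": [1.2, 0.7, 0.7], "gripper": 1}, {"twist": [0, 0, 0.14], "translation": [2.3, 1.4, 1.8], "gripper": 1}, {"twist": [0, 0, 0.14], "translation": [2.3, 1.4, 3.2], "gripper": 1}, {"twist": [0, 0, 0.14], "translation": [2.3, 1.4, 4.3], "gripper": 1}, {"twist": [0, 0, 0.14], "translation": [2.3, 1.4, 4.3], "gripper": 1}, {"twist": [0, 0, 0.14], "translation": [2.3, 1.4, 4.3], "gripper": 1}]}}

```text
t: 4.25
ee_pos: [0.4719, -0.1626, 0.1639]
eef_rot: [0.823, 0.569, 0.0, 0.0]
force: [-0.2, -0.4, 1.9]
finger_gap: 0.0853
```

```bash
python3 look.py 2 wrist
python3 - <<'E'
import cv2
a=cv2.imread('pics/wrist2.png'); cv2.imwrite('pics/w2c.png',cv2.resize(a,(768,576),interpolation=cv2.INTER_CUBIC))
E
```

```text
wrist box []
wrist pocket [(array([207.9, 193.1]), 0.92, array([ 0.4301, -0.1466,  0.026 ]))]
wrist cover [(array([256.4, 187.2]), 0.8, array([ 0.4736, -0.1609,  0.01  ]))]
wrist back_wall [(array([285.3, 197.8]), 0.75, array([ 0.4966, -0.1705,  0.047 ]))]
wrist tab [(array([208.9, 188.4]), 0.52, array([ 0.429 , -0.1453,  0.01  ]))]
wrist tab_face [(array([219.9, 199.3]), 0.93, array([ 0.4429, -0.1516,  0.047 ]))]
4.6 [ 0.4721 -0.1628  0.1642] [[ 0.3534  0.9355  0.0019]
 [ 0.9355 -0.3534 -0.0009]
 [-0.0002  0.0021 -1.    ]] [-0.4059  0.0187  1.5976 -0.0001  1.5232 -0.0447] [-0.2493  0.2973  0.0027]
```

View pics/w2c.png

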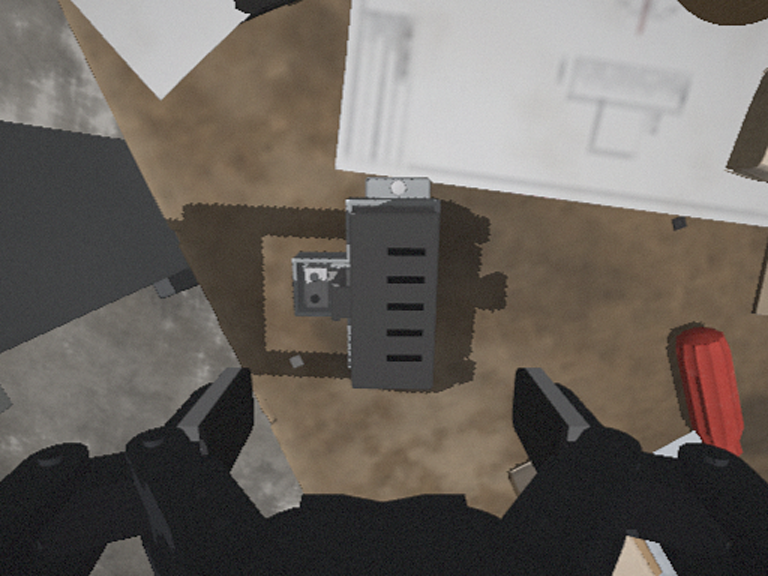

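The guard sits between the fingers, at (350–440, 200–388) in this view. The mid of tab_face and back_wall is (0.470,-0.161). I'll check that with the cap corners.

Run:
```python
from h import *
np.set_printoptions(suppress=True,precision=4)
a=cv2.imread('pics/wrist2.png')[110:270,180:310]; cv2.imwrite('pics/w2d.png',cv2.convertScaleAbs(cv2.resize(a,None,fx=3.6,fy=3.6,interpolation=cv2.INTER_CUBIC),alpha=1.8))
c=pickle.load(open('C2.pkl','rb'))['wrist']
P=[atz(c,(u/1.5,v/1.5),.066) for u,v in [(348,210),(440,212),(432,388),(354,387)]]
print(np.array(P),sum(P)/4)
for i,j in [(0,1),(1,2),(2,3),(3,0)]:
    d=P[j]-P[i];print(np.linalg.norm(d),np.degrees(np.arctan2(d[1],d[0])))
# overlay for model
im=cv2.resize(cv2.imread('pics/wrist2.png'),None,fx=1.5,fy=1.5)
def draw(o,yaw,col):
    cs,sn=np.cos(yaw),np.sin(yaw)
    g=lambda x,y,z:tuple(int(round(k*1.5)) for k in proj(c,[o[0]+cs*x-sn*y,o[1]+sn*x+cs*y,z]))
    for pts in [[(-.018,-.05,.066),(.029,-.05,.066),(.029,.05,.066),(-.018,.05,.066)],[(-.057,-.019,.026),(-.023,-.019,.026),(-.023,.019,.026),(-.057,.019,.026)],[(-.029,-.011,.06),(-.024,-.011,.06),(-.024,.011,.06),(-.029,.011,.06)]]:
        cv2.polylines(im,[np.array([g(*p) for p in pts])],True,col,1)
draw((.4712,-.162),np.radians(-20.5),(0,255,0))
cv2.imwrite('pics/w2o.png',cv2.resize(im[230:430,250:480],None,fx=3,fy=3))
```

```text
[[ 0.4735 -0.1076  0.066 ]
 [ 0.5168 -0.125   0.066 ]
 [ 0.4811 -0.2166  0.066 ]
 [ 0.4399 -0.2003  0.066 ]] [ 0.4778 -0.1623  0.066 ]
0.046672454807276165 -21.925157548351198
0.09830432960413228 -111.3173469403061
0.04430630542061103 158.4659582097156
0.09866018996588738 70.05555761101617
```

View pics/w2o.png

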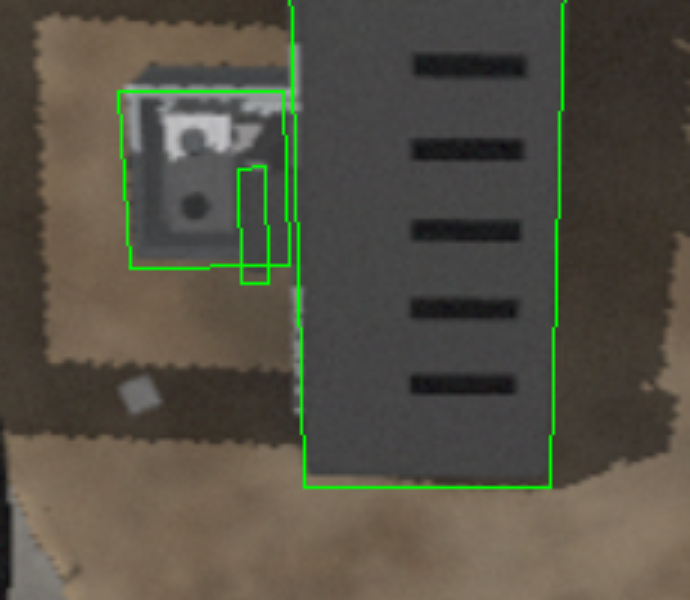

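The overlay fits in x; y needs about +2 mm. Descending with the jaws open, and watching the force.

>>> {"api": "send_rows", "payload": {"rows": [{"twist": [0, 0, 0], "translation": [0.08, -0.03, 1.0], "gripper": 1}, {"twist": [0, 0, 0], "translation": [0.08, -0.03, 2.0], "gripper": 1}, {"twist": [0, 0, 0], "translation": [0.08, -0.03, 3.0], "gripper": 0.9}, {"twist": [0, 0, 0], "translation": [0.08, -0.03, 3.6], "gripper": 0.8}, {"twist": [0, 0, 0], "translation": [0.08, -0.03, 3.8], "gripper": 0.7}, {"twist": [0, 0, 0], "translation": [0.08, -0.03, 3.8], "gripper": 0.6}, {"twist": [0, 0, 0], "translation": [0.08, -0.03, 3.8], "gripper": 0.6}], "force": 20}}

```text
t: 5.3
ee_pos: [0.4725, -0.1603, 0.0503]
eef_rot: [0.823, 0.569, 0.001, 0.001]
force: [-0.7, 0.1, 0.7]
finger_gap: 0.0682
```

```bash
python3 look.py 3 wrist,side
python3 - <<'E'
import cv2
a=cv2.imread('pics/wrist3.png'); cv2.imwrite('pics/w3c.png',cv2.resize(a,(768,576),interpolation=cv2.INTER_CUBIC))
a=cv2.imread('pics/side3.png')[110:230,230:390]; cv2.imwrite('pics/s3c.png',cv2.resize(a,None,fx=4,fy=4,interpolation=cv2.INTER_CUBIC))
E
```

```text
wrist box []
wrist pocket [(array([178.6, 244.1]), 0.95, array([ 0.4316, -0.1453,  0.026 ]))]
wrist cover [(array([254.3, 234.6]), 0.64, array([ 0.4712, -0.1612,  0.01  ]))]
wrist back_wall [(array([311.7, 260.9]), 0.93, array([ 0.4982, -0.1701,  0.047 ]))]
wrist tab []
wrist tab_face [(array([198. , 261.5]), 0.96, array([ 0.4455, -0.1504,  0.047 ]))]
side box [(array([264.8, 140.1]), 0.41, array([ 0.6574, -0.3995,  0.    ]))]
side pocket []
side cover [(array([292.1, 173.4]), 0.72, array([ 0.4709, -0.1636,  0.01  ]))]
side back_wall [(array([283.8, 161.8]), 0.76, array([ 0.51  , -0.1759,  0.047 ])), (array([254.5, 286.9]), 0.56, array([0.4215, 0.4246, 0.047 ]))]
side tab [(array([293.4, 173. ]), 0.44, array([ 0.4669, -0.1681,  0.01  ]))]
side tab_face [(array([301.3, 169.1]), 0.39, array([ 0.4346, -0.1489,  0.047 ]))]
6.0 [ 0.4717 -0.1599  0.0489] [[ 0.3532  0.9355 -0.0002]
 [ 0.9355 -0.3532 -0.    ]
 [-0.0001 -0.0002 -1.    ]] [-0.401   0.142   1.7116 -0.0001  1.2881 -0.04  ] [-0.0919  0.3142  0.6628]
```

View pics/w3c.png

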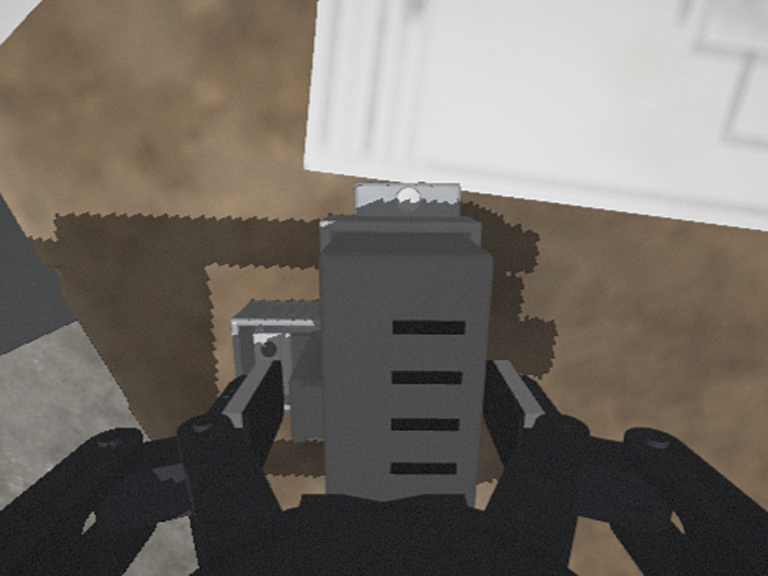

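View pics/s3c.png

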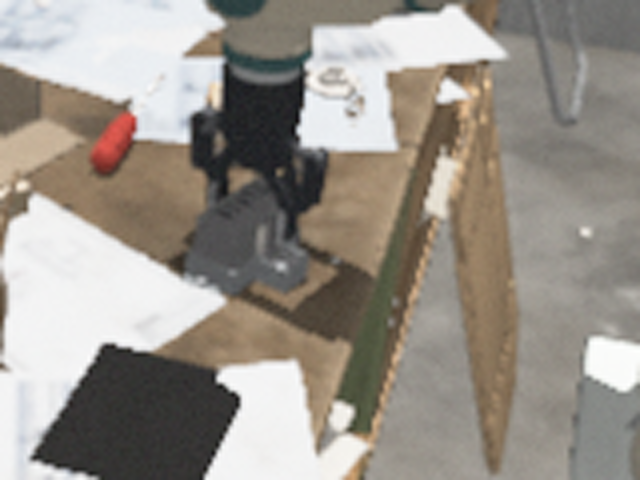

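The jaws straddle the guard evenly, and the midpoint matches the TCP within 0.4 mm. Lowering the last 5 mm, then closing to just short of contact.

>>> {"api": "send_rows", "payload": {"rows": [{"twist": [0, 0, 0], "translation": [0, 0, 0.08], "gripper": 0.55}, {"twist": [0, 0, 0], "translation": [0, 0, 0.16], "gripper": 0.5}, {"twist": [0, 0, 0], "translation": [0, 0, 0.16], "gripper": 0.43}, {"twist": [0, 0, 0], "translation": [0, 0, 0.16], "gripper": 0.43}]}}

```text
t: 6.4
ee_pos: [0.4716, -0.1599, 0.044]
eef_rot: [0.823, 0.569, -0.0, -0.0]
force: [0.1, -0.1, 0.3]
finger_gap: 0.0609
```

>>> {"api": "send_rows", "payload": {"rows": [{"twist": [0, 0, 0], "translation": [0, 0, 0], "gripper": 0.39}, {"twist": [0, 0, 0], "translation": [0, 0, 0], "gripper": 0.39}]}}

```text
t: 6.6
ee_pos: [0.4719, -0.16, 0.0443]
eef_rot: [0.823, 0.569, 0.0, 0.0]
force: [0.9, 0.5, -1.1]
finger_gap: 0.0598
```

```bash
cat > st.py <<'E'
from h import *
np.set_printoptions(suppress=True,precision=4)
s=manip.sense();print(s['t'],s['ee_pos'],s['force'],s['moment'],s['finger_gap'])
E
python3 st.py
```

```text
6.6 [ 0.4719 -0.16    0.0443] [ 0.9027  0.4847 -1.1334] [-0.034  -0.1373 -0.0446] 0.05983996578892036
```

>>> {"api": "send_rows", "payload": {"rows": [{"twist": [0, 0, 0], "translation": [0, 0, 0], "gripper": 0.37}, {"twist": [0, 0, 0], "translation": [0, 0, 0], "gripper": 0.37}]}}

```text
t: 6.8
ee_pos: [0.472, -0.16, 0.0444]
eef_rot: [0.823, 0.569, 0.0, 0.0]
force: [1.4, -1.0, 0.1]
finger_gap: 0.0585
```

>>> {"api": "send_rows", "payload": {"rows": [{"twist": [0, 0, 0], "translation": [0, 0, 0], "gripper": 0.35}, {"twist": [0, 0, 0], "translation": [0, 0, 0], "gripper": 0.35}]}}

```text
t: 7.0
ee_pos: [0.4721, -0.1601, 0.0445]
eef_rot: [0.823, 0.569, 0.0, 0.0]
force: [2.0, -0.5, 2.0]
finger_gap: 0.0576
```

```bash
python3 st.py
```

```text
7.0 [ 0.4721 -0.1601  0.0445] [ 1.9514 -0.4968  2.0138] [-0.054  -0.2212 -0.0048] 0.05756707650730843
```

The net +x force shows the wall finger alone is pressing, so I'll move the middle to +x.

>>> {"api": "send_rows", "payload": {"rows": [{"twist": [0, 0, 0], "translation": [0, 0.02, 0], "gripper": 0.35}, {"twist": [0, 0, 0], "translation": [0, 0.02, 0], "gripper": 0.34}]}}

```text
t: 7.2
ee_pos: [0.4723, -0.1602, 0.0444]
eef_rot: [0.823, 0.569, -0.0, 0.0]
force: [-0.8, 0.6, 5.4]
finger_gap: 0.0574
```

>>> {"api": "send_rows", "payload": {"rows": [{"twist": [0, 0, 0], "translation": [0, 0.01, 0], "gripper": 0.33}, {"twist": [0, 0, 0], "translation": [0, 0.01, 0], "gripper": 0.33}]}}

```text
t: 7.4
ee_pos: [0.4725, -0.1603, 0.0444]
eef_rot: [0.823, 0.569, -0.0, -0.0]
force: [-2.0, 0.2, 5.3]
finger_gap: 0.0569
```

```bash
python3 st.py
```

```text
7.4 [ 0.4725 -0.1603  0.0444] [-1.9505  0.2172  5.2725] [ 0.0472  0.2455 -0.0533] 0.05694580678867922
```

Pinched now. Fz +5 comes from the pads swinging down as they close, so I'll raise in small steps as a lift test.

>>> {"api": "send_rows", "payload": {"rows": [{"twist": [0, 0, 0], "translation": [0, 0, -0.02], "gripper": 0.33}, {"twist": [0, 0, 0], "translation": [0, 0, -0.02], "gripper": 0.33}]}}

```text
t: 7.6
ee_pos: [0.4724, -0.1602, 0.0444]
eef_rot: [0.823, 0.569, -0.0, -0.0]
force: [0.5, 0.2, 0.4]
finger_gap: 0.0569
```

>>> {"api": "send_rows", "payload": {"rows": [{"twist": [0, 0, 0], "translation": [0, 0, -0.02], "gripper": 0.33}, {"twist": [0, 0, 0], "translation": [0, 0, -0.02], "gripper": 0.33}]}}

```text
t: 7.8
ee_pos: [0.4723, -0.1602, 0.0448]
eef_rot: [0.823, 0.569, -0.0, -0.0]
force: [1.5, -0.8, -2.9]
finger_gap: 0.0565
```

```bash
python3 st.py
```

```text
7.8 [ 0.4723 -0.1602  0.0448] [ 1.5289 -0.7769 -2.9158] [-0.0553 -0.295  -0.0925] 0.056469979548131405
```

>>> {"api": "send_rows", "payload": {"rows": [{"twist": [0, 0, 0], "translation": [0, 0.01, -0.02], "gripper": 0.33}, {"twist": [0, 0, 0], "translation": [0, 0.01, -0.02], "gripper": 0.33}]}}

```text
t: 8.0
ee_pos: [0.4724, -0.1602, 0.0455]
eef_rot: [0.823, 0.569, -0.0, -0.0]
force: [0.6, 0.3, -3.5]
finger_gap: 0.0573
```

```bash
python3 st.py
```

```text
8.0 [ 0.4724 -0.1602  0.0455] [ 0.6452  0.3055 -3.5364] [-0.0692 -0.0864  0.009 ] 0.05732785226466796
```

>>> {"api": "send_rows", "payload": {"rows": [{"twist": [0, 0, 0], "translation": [0, 0.008, -0.014], "gripper": 0.317}, {"twist": [0, 0, 0], "translation": [0, 0.008, -0.014], "gripper": 0.317}]}}

```text
t: 8.2
ee_pos: [0.4726, -0.1603, 0.0457]
eef_rot: [0.823, 0.569, -0.0, -0.001]
force: [-0.1, 0.6, -6.8]
finger_gap: 0.056
```

```bash
python3 st.py
```

```text
8.2 [ 0.4726 -0.1603  0.0457] [-0.0802  0.5879 -6.8481] [-0.0657 -0.1493 -0.0737] 0.056022285017348405
```

Clearly caught, with about 5 N on the lip. I'll ease off slightly and press in further.

>>> {"api": "send_rows", "payload": {"rows": [{"twist": [0, 0, 0], "translation": [0, 0, 0.012], "gripper": 0.317}, {"twist": [0, 0, 0], "translation": [0, 0.008, 0.008], "gripper": 0.305}]}}

```text
t: 8.4
ee_pos: [0.4729, -0.1604, 0.0458]
eef_rot: [0.823, 0.569, -0.0, -0.0]
force: [-1.8, -0.1, -6.5]
finger_gap: 0.0559
```

>>> {"api": "send_rows", "payload": {"rows": [{"twist": [0, 0, 0], "translation": [0, 0, 0], "gripper": 0.305}]}}

```text
t: 8.5
ee_pos: [0.4729, -0.1604, 0.0458]
eef_rot: [0.823, 0.569, -0.0, -0.0]
force: [-2.4, 0.4, -5.0]
finger_gap: 0.0559
```

```bash
python3 st.py
```

```text
8.5 [ 0.4729 -0.1604  0.0458] [-2.3532  0.4365 -4.99  ] [ 0.0752  0.2081 -0.0112] 0.05588501689312605
```

>>> {"api": "send_rows", "payload": {"rows": [{"twist": [0, 0, 0], "translation": [0, 0, 0], "gripper": 0.293}, {"twist": [0, 0, 0], "translation": [0, 0, 0], "gripper": 0.293}]}}

```text
t: 8.7
ee_pos: [0.4731, -0.1604, 0.046]
eef_rot: [0.823, 0.569, -0.0, -0.0]
force: [-1.3, 0.6, -5.0]
finger_gap: 0.0554
```

>>> {"api": "send_rows", "payload": {"rows": [{"twist": [0, 0, 0], "translation": [0, 0, 0], "gripper": 0.28}, {"twist": [0, 0, 0], "translation": [0, 0, 0], "gripper": 0.28}]}}

```text
t: 8.9
ee_pos: [0.4733, -0.1605, 0.0461]
eef_rot: [0.823, 0.569, -0.0, 0.0]
force: [-1.1, 0.2, -4.5]
finger_gap: 0.0548
```

```bash
python3 st.py
```

```text
8.9 [ 0.4733 -0.1605  0.0461] [-1.1286  0.2452 -4.5494] [-0.0126  0.0028  0.0505] 0.05476393941477284
```

>>> {"api": "send_rows", "payload": {"rows": [{"twist": [0, 0, 0], "translation": [0, 0.004, -0.002], "gripper": 0.268}, {"twist": [0, 0, 0], "translation": [0, 0.004, -0.002], "gripper": 0.268}]}}

```text
t: 9.1
ee_pos: [0.4735, -0.1606, 0.0463]
eef_rot: [0.823, 0.569, 0.0, 0.0]
force: [0.4, 0.3, -6.2]
finger_gap: 0.054
```

>>> {"api": "send_rows", "payload": {"rows": [{"twist": [0, 0, 0], "translation": [0, 0.008, -0.004], "gripper": 0.256}, {"twist": [0, 0, 0], "translation": [0, 0.008, -0.004], "gripper": 0.256}]}}

```text
t: 9.3
ee_pos: [0.4737, -0.1607, 0.0464]
eef_rot: [0.823, 0.569, 0.0, 0.0]
force: [-0.7, 0.9, -4.8]
finger_gap: 0.0536
```

```bash
python3 st.py
```

```text
9.3 [ 0.4737 -0.1607  0.0464] [-0.708   0.8542 -4.8151] [-0.0301 -0.1133 -0.0474] 0.053591898391587574
```

>>> {"api": "send_rows", "payload": {"rows": [{"twist": [0, 0, 0], "translation": [0, 0.008, -0.002], "gripper": 0.245}, {"twist": [0, 0, 0], "translation": [0, 0.008, -0.002], "gripper": 0.245}]}}

```text
t: 9.5
ee_pos: [0.4743, -0.1609, 0.047]
eef_rot: [0.823, 0.569, 0.0, 0.001]
force: [0.2, -0.4, -2.2]
finger_gap: 0.0532
```

>>> {"api": "send_rows", "payload": {"rows": [{"twist": [0, 0, 0], "translation": [0, 0, 0], "gripper": 0.245}, {"twist": [0, 0, 0], "translation": [0, 0, 0], "gripper": 0.245}]}}

```text
t: 9.7
ee_pos: [0.474, -0.1608, 0.0466]
eef_rot: [0.823, 0.569, 0.0, 0.0]
force: [1.5, 0.5, -1.5]
finger_gap: 0.0536
```

The force dropped to about the guard's weight, so the tab seems free at a gap of about 53.3 mm. Lifting gently, gap held, to confirm.

>>> {"api": "send_rows", "payload": {"rows": [{"twist": [0, 0, 0], "translation": [0, 0, -0.02], "gripper": 0.243}, {"twist": [0, 0, 0], "translation": [0, 0, -0.04], "gripper": 0.243}]}}

```text
t: 9.9
ee_pos: [0.474, -0.1608, 0.0477]
eef_rot: [0.823, 0.569, 0.0, 0.0]
force: [1.5, -0.1, -2.7]
finger_gap: 0.0531
```

```bash
python3 st.py
```

```text
9.9 [ 0.474  -0.1608  0.0477] [ 1.4629 -0.1496 -2.7496] [-0.1123 -0.1956 -0.0296] 0.053138091638107884
```

>>> {"api": "send_rows", "payload": {"rows": [{"twist": [0, 0, 0], "translation": [0, 0.008, -0.02], "gripper": 0.243}, {"twist": [0, 0, 0], "translation": [0, 0.008, -0.04], "gripper": 0.243}, {"twist": [0, 0, 0], "translation": [0, 0.008, -0.04], "gripper": 0.243}]}}

```text
t: 10.2
ee_pos: [0.4741, -0.1608, 0.0489]
eef_rot: [0.823, 0.569, -0.0, 0.0]
force: [-0.8, -0.4, -1.8]
finger_gap: 0.0532
```

>>> {"api": "send_rows", "payload": {"rows": [{"twist": [0, 0, 0], "translation": [0, 0, -0.03], "gripper": 0.243}, {"twist": [0, 0, 0], "translation": [0, 0, -0.06], "gripper": 0.243}, {"twist": [0, 0, 0], "translation": [0, 0, -0.06], "gripper": 0.243}]}}

```text
t: 10.5
ee_pos: [0.4741, -0.1608, 0.0507]
eef_rot: [0.823, 0.569, -0.0, 0.0]
force: [0.2, 0.4, -3.1]
finger_gap: 0.0532
```

```bash
python3 st.py
```

```text
10.5 [ 0.4741 -0.1608  0.0507] [ 0.2175  0.3746 -3.0945] [ 0.0072 -0.0091 -0.0115] 0.05316967181333265
```

>>> {"api": "send_rows", "payload": {"rows": [{"twist": [0, 0, 0], "translation": [0, 0, -0.05], "gripper": 0.243}, {"twist": [0, 0, 0], "translation": [0, 0, -0.1], "gripper": 0.243}, {"twist": [0, 0, 0], "translation": [0, 0, -0.15], "gripper": 0.243}, {"twist": [0, 0, 0], "translation": [0, 0, -0.15], "gripper": 0.243}]}}

```text
t: 10.9
ee_pos: [0.4742, -0.1609, 0.0554]
eef_rot: [0.823, 0.569, 0.0, 0.0]
force: [0.6, -0.9, -1.5]
finger_gap: 0.0533
```

```bash
python3 st.py; python3 look.py 4 wrist
python3 - <<'E'
import cv2
a=cv2.imread('pics/wrist4.png'); cv2.imwrite('pics/w4c.png',cv2.resize(a,(768,576),interpolation=cv2.INTER_CUBIC))
E
```

```text
10.9 [ 0.4742 -0.1609  0.0554] [ 0.6282 -0.8751 -1.4505] [ 0.0365 -0.0157  0.0551] 0.05332423407778923
wrist box []
wrist pocket [(array([176.3, 238.4]), 0.82, array([ 0.4313, -0.1438,  0.026 ]))]
wrist cover [(array([249.7, 236. ]), 0.85, array([ 0.469 , -0.1636,  0.01  ]))]
wrist back_wall [(array([310.1, 264.5]), 0.94, array([ 0.4986, -0.1751,  0.047 ]))]
wrist tab []
wrist tab_face [(array([198. , 264.4]), 0.67, array([ 0.4446, -0.1546,  0.047 ]))]
11.25 [ 0.4741 -0.1608  0.055 ] [[ 0.3532  0.9355 -0.0001]
 [ 0.9355 -0.3532 -0.    ]
 [-0.0001 -0.0001 -1.    ]] [-0.4008  0.1401  1.7001 -0.0001  1.3015 -0.0398] [ 1.2497 -1.3695 -1.403 ]
```

View pics/w4c.png

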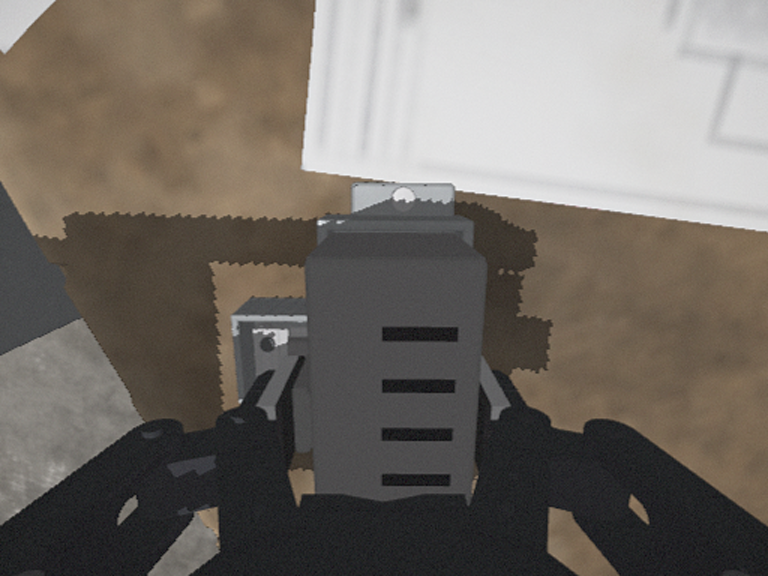

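The guard has risen with the fingers (the cap is larger in view and the foot is clear of the catch), and Fz is about -1.4 N, its weight. Lifting on.

>>> {"api": "send_rows", "payload": {"rows": [{"twist": [0, 0, 0], "translation": [0, 0, -0.1], "gripper": 0.243}, {"twist": [0, 0, 0], "translation": [0, 0, -0.25], "gripper": 0.243}, {"twist": [0, 0, 0], "translation": [0, 0, -0.45], "gripper": 0.243}, {"twist": [0, 0, 0], "translation": [0, 0, -0.7], "gripper": 0.243}, {"twist": [0, 0, 0], "translation": [0, 0, -1.0], "gripper": 0.243}, {"twist": [0, 0, 0], "translation": [0, 0, -1.4], "gripper": 0.243}, {"twist": [0, 0, 0], "translation": [0, 0, -1.7], "gripper": 0.243}, {"twist": [0, 0, 0], "translation": [0, 0, -2.0], "gripper": 0.243}]}}

```text
t: 12.05
ee_pos: [0.4742, -0.1609, 0.1163]
eef_rot: [0.823, 0.569, 0.0, 0.0]
force: [0.2, -0.5, -1.2]
finger_gap: 0.0532
```

```bash
python3 st.py; python3 look.py 5 wrist,side m
python3 - <<'E'
import cv2
a=cv2.imread('pics/wrist5.png'); cv2.imwrite('pics/w5c.png',cv2.resize(a,(768,576),interpolation=cv2.INTER_CUBIC))
a=cv2.imread('pics/side5.png')[110:260,220:400]; cv2.imwrite('pics/s5c.png',cv2.resize(a,None,fx=4,fy=4,interpolation=cv2.INTER_CUBIC))
E
```

```text
12.05 [ 0.4742 -0.1609  0.1163] [ 0.1961 -0.5054 -1.1882] [ 0.0388 -0.0173 -0.0425] 0.05316709822626233
wrist box []
wrist pocket [(array([198.2, 209.6]), 0.62, array([ 0.4319, -0.1459,  0.026 ]))]
wrist cover [(array([247.5, 235.4]), 0.96, array([ 0.4574, -0.1859,  0.01  ]))]
wrist back_wall [(array([309.8, 263.7]), 0.55, array([ 0.4992, -0.2095,  0.047 ]))]
wrist tab []
wrist tab_face [(array([197.2, 267.6]), 0.79, array([ 0.4192, -0.1827,  0.047 ]))]
wrist mat []
side box [(array([296.1, 176. ]), 0.61, array([ 0.4548, -0.1662,  0.    ]))]
side pocket [(array([300.2, 177. ]), 0.81, array([ 0.4317, -0.1268,  0.026 ]))]
side cover []
side back_wall [(array([285.8, 150. ]), 0.96, array([ 0.5265, -0.2665,  0.047 ]))]
side tab [(array([293.3, 155.8]), 0.37, array([ 0.499, -0.294,  0.01 ]))]
side tab_face [(array([301.3, 152.9]), 0.38, array([ 0.4618, -0.266 ,  0.047 ])), (array([266.9, 212.8]), 0.31, array([0.4793, 0.1381, 0.047 ]))]
side mat [(array([266.7, 215.9]), 0.92, array([0.4904, 0.0998, 0.    ]))]
12.85 [ 0.4741 -0.1608  0.1151] [[ 0.3532  0.9355 -0.    ]
 [ 0.9355 -0.3532 -0.0001]
 [-0.0001 -0.     -1.    ]] [-0.4008  0.0673  1.649  -0.0001  1.4252 -0.0397] [-0.0497  0.2652 -1.895 ]
```

View pics/s5c.png

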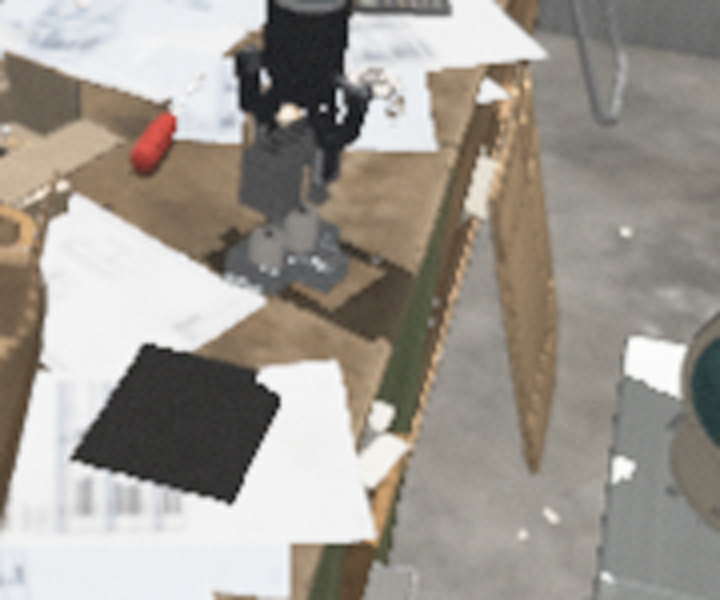

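The guard is lifted clear, with the housing's rollers visible below, and the mat's corners show in the crop. Now the mat's pose.

Run:
```python
from h import *
np.set_printoptions(suppress=True,precision=4)
p,c=snap('top','top5')
a=cv2.imread('pics/top5.png'); 
m=(a.max(2)<60).astype(np.uint8); m[:170]=0;m[235:]=0;m[:,:220]=0;m[:,290:]=0
n,l,st,ce=cv2.connectedComponentsWithStats(m); i=1+np.argmax(st[1:,4])
cn=cv2.findContours((l==i).astype(np.uint8),0,2)[0][0]
r=cv2.minAreaRect(cn);print(st[i],r,cv2.boxPoints(r))
P=[atz(c,b,.005) for b in cv2.boxPoints(r)];print(np.array(P),sum(P)/4)
for k in range(4):
    d=P[(k+1)%4]-P[k];print(np.linalg.norm(d),np.degrees(np.arctan2(d[1],d[0])))
s=pickle.load(open('C5.pkl','rb'))['side']
Q=[atz(s,b,.005) for b in [(256.2,196.2),(290,208.7),(278.7,235.7),(238.2,225)]];print(np.array(Q),sum(Q)/4)
for k in range(4):
    d=Q[(k+1)%4]-Q[k];print(np.linalg.norm(d),np.degrees(np.arctan2(d[1],d[0])))
cv2.imwrite('pics/t5c.png',cv2.resize(a[170:245,210:340],None,fx=6,fy=6,interpolation=cv2.INTER_CUBIC))
```

```text
[ 232  184   48   40 1275] ((255.2230682373047, 204.515380859375), (40.87089920043945, 32.45114517211914), 15.255120277404785) [[231.2385 214.7923]
 [239.7769 183.4846]
 [279.2077 194.2385]
 [270.6692 225.5461]]
[[0.4262 0.1821 0.005 ]
 [0.561  0.1817 0.005 ]
 [0.5552 0.0141 0.005 ]
 [0.4213 0.0174 0.005 ]] [0.4909 0.0988 0.005 ]
0.13485598492298206 -0.1870637007305853
0.16765011034861507 -91.99656611485668
0.1339444532016126 178.57816338217935
0.16473758895036567 88.29942113689421
[[0.5564 0.0156 0.005 ]
 [0.4255 0.0423 0.005 ]
 [0.4253 0.1827 0.005 ]
 [0.5613 0.1795 0.005 ]] [0.4921 0.105  0.005 ]
0.1335623010468744 168.4887159792206
0.14041781557563102 90.09738005616195
0.13606334048652863 -1.3514586096026917
0.1639359233515579 -91.71668652578089
```

View pics/t5c.png

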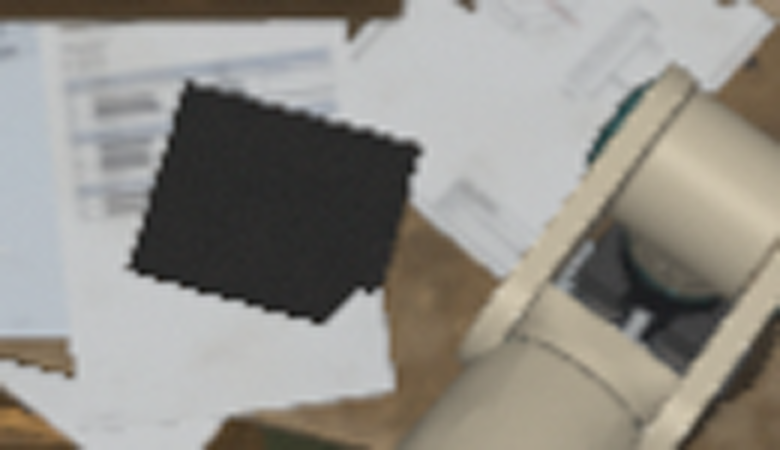

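View pics/w5c.png

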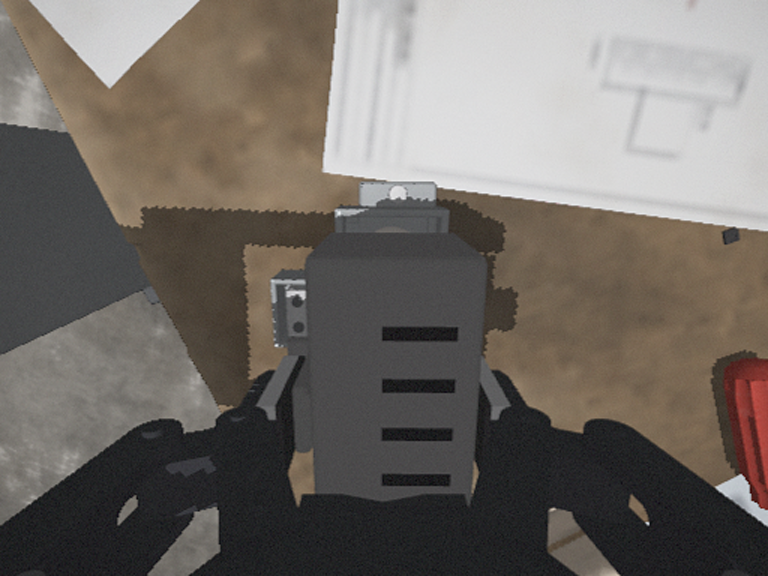

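The mat is centred at (0.491, 0.099) with yaw about -1.6°. A paper corner overlaps its right edge, away from the footprint. Carrying the guard over at moderate speed.

>>> {"api": "send_rows", "payload": {"rows": [{"twist": [0, 0, 0], "translation": [0.1, 0, 0], "gripper": 0.243}, {"twist": [0, 0, 0], "translation": [0.35, -0.1, 0], "gripper": 0.243}, {"twist": [0, 0, 0], "translation": [0.75, -0.2, 0], "gripper": 0.243}, {"twist": [0, 0, 0], "translation": [1.3, -0.4, 0], "gripper": 0.243}, {"twist": [0, 0, 0], "translation": [2.0, -0.6, 0], "gripper": 0.243}, {"twist": [0, 0, 0], "translation": [2.7, -0.8, 0], "gripper": 0.243}, {"twist": [0, 0, 0], "translation": [3.4, -1.0, 0], "gripper": 0.243}, {"twist": [0, 0, 0], "translation": [4.1, -1.2, 0], "gripper": 0.243}]}}

```text
t: 13.7
ee_pos: [0.4837, -0.0312, 0.1151]
eef_rot: [0.822, 0.569, 0.0, 0.0]
force: [-0.0, 0.0, -1.5]
finger_gap: 0.0535
```

>>> {"api": "send_rows", "payload": {"rows": [{"twist": [0, 0, -0.4], "translation": [0.7, -0.2, 0], "gripper": 0.243}, {"twist": [0, 0, -1.0], "translation": [1.4, -0.45, 0], "gripper": 0.243}, {"twist": [0, 0, -1.7], "translation": [2.1, -0.65, 0], "gripper": 0.243}, {"twist": [0, 0, -2.4], "translation": [2.8, -0.9, 0], "gripper": 0.243}, {"twist": [0, 0, -3.0], "translation": [3.4, -1.1, 0], "gripper": 0.243}, {"twist": [0, 0, -3.5], "translation": [3.85, -1.25, 0], "gripper": 0.243}, {"twist": [0, 0, -3.8], "translation": [4.1, -1.3, 0], "gripper": 0.243}, {"twist": [0, 0, -3.8], "translation": [4.2, -1.33, 0], "gripper": 0.243}]}}

```text
t: 14.5
ee_pos: [0.491, 0.0997, 0.1151]
eef_rot: [0.717, 0.697, -0.0, 0.0]
force: [-0.5, -0.5, -0.1]
finger_gap: 0.0534
```

Run:
```python
from h import *
np.set_printoptions(suppress=True,precision=4)
p,c=snap('wrist','wrist6')
for q in ['mat','cover']: print(q,[(np.round(x['position']),round(x['p'],2),atz(c,x['position'],.005)) for x in nets.tip_of(p,q)[:2]])
p,c=snap('side','side6')
for q in ['mat','cover']: print(q,[(np.round(x['position']),round(x['p'],2),atz(c,x['position'],.005)) for x in nets.tip_of(p,q)[:2]])
a=cv2.imread('pics/wrist6.png');cv2.imwrite('pics/w6c.png',cv2.resize(a,(768,576)))
s=manip.sense();print(s['t'],s['ee_pos'],R.from_quat(s['eef_rot']).as_matrix(),s['force'],s['finger_gap'])
```

```text
mat []
cover [(array([250., 237.]), 0.92, array([0.4851, 0.0677, 0.005 ]))]
mat [(array([266., 215.]), 0.92, array([0.4936, 0.1012, 0.005 ]))]
cover [(array([267., 194.]), 0.89, array([ 0.5242, -0.0075,  0.005 ]))]
14.8 [0.4911 0.0984 0.115 ] [[ 0.0306  0.9995 -0.    ]
 [ 0.9995 -0.0306 -0.0002]
 [-0.0002 -0.     -1.    ]] [ 0.3582 -0.2962 -1.3638] 0.053446216856234095
```

View pics/w6c.png

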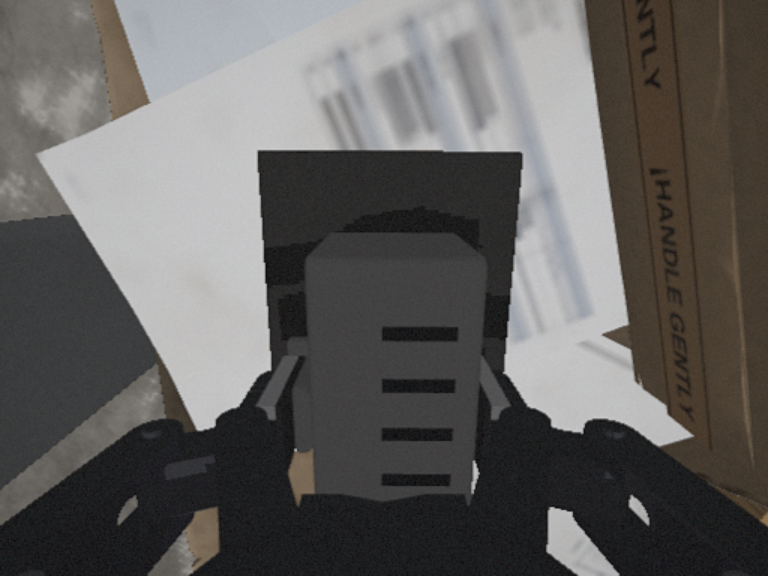

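The guard is over the mat; the mat's far corners show at (258,151) and (522,153) in this view. I'll confirm the centre from them.

Run:
```python
from h import *
np.set_printoptions(suppress=True,precision=4)
p,c=snap('wrist')
A,B=[atz(c,(u/1.5,v/1.5),.005) for u,v in [(258,151),(522,153)]]
d=(B-A)/np.linalg.norm(B-A);n=np.array([d[1],-d[0],0])
print(A,B,np.linalg.norm(B-A),np.degrees(np.arctan2(d[1],d[0])),(A+B)/2+n*.085, manip.sense()['ee_pos'])
```

```text
[0.4288 0.1816 0.005 ] [0.565  0.1764 0.005 ] 0.13623100500435176 -2.1690923637538555 [0.4937 0.0941 0.005 ] [0.4911 0.0984 0.1151]
```

>>> {"api": "send_rows", "payload": {"rows": [{"twist": [0, 0, 0], "translation": [-0.05, 0.03, 0.15], "gripper": 0.243}, {"twist": [0, 0, 0], "translation": [-0.05, 0.03, 0.5], "gripper": 0.243}, {"twist": [0, 0, 0], "translation": [-0.05, 0.03, 0.95], "gripper": 0.243}, {"twist": [0, 0, 0], "translation": [-0.05, 0.03, 1.4], "gripper": 0.243}, {"twist": [0, 0, 0], "translation": [-0.05, 0.03, 1.75], "gripper": 0.243}, {"twist": [0, 0, 0], "translation": [-0.05, 0.03, 2.0], "gripper": 0.243}, {"twist": [0, 0, 0], "translation": [-0.05, 0.03, 2.15], "gripper": 0.243}, {"twist": [0, 0, 0], "translation": [-0.05, 0.03, 2.22], "gripper": 0.243}]}}

```text
t: 15.65
ee_pos: [0.4918, 0.0974, 0.048]
eef_rot: [0.717, 0.697, -0.0, -0.0]
force: [-0.3, -0.1, -2.0]
finger_gap: 0.0531
```

>>> {"api": "send_rows", "payload": {"rows": [{"twist": [0, 0, 0], "translation": [0, 0, 0.03], "gripper": 0.243}, {"twist": [0, 0, 0], "translation": [0, 0, 0.06], "gripper": 0.243}]}}

```text
t: 15.85
ee_pos: [0.4922, 0.0975, 0.0471]
eef_rot: [0.717, 0.697, 0.0, 0.0]
force: [-0.3, 0.1, -2.1]
finger_gap: 0.0533
```

>>> {"api": "send_rows", "payload": {"rows": [{"twist": [0, 0, 0], "translation": [0, 0, 0.02], "gripper": 0.243}, {"twist": [0, 0, 0], "translation": [0, 0, 0.04], "gripper": 0.243}]}}

```text
t: 16.05
ee_pos: [0.4921, 0.0974, 0.0457]
eef_rot: [0.717, 0.697, 0.0, 0.0]
force: [0.1, 0.0, -1.5]
finger_gap: 0.053
```

>>> {"api": "send_rows", "payload": {"rows": [{"twist": [0, 0, 0], "translation": [0, 0, 0.02], "gripper": 0.243}, {"twist": [0, 0, 0], "translation": [0, 0, 0.04], "gripper": 0.243}, {"twist": [0, 0, 0], "translation": [0, 0, 0.04], "gripper": 0.243}]}}

```text
t: 16.35
ee_pos: [0.4918, 0.0974, 0.0442]
eef_rot: [0.717, 0.697, -0.0, -0.0]
force: [0.3, -0.4, -1.8]
finger_gap: 0.0535
```

>>> {"api": "send_rows", "payload": {"rows": [{"twist": [0, 0, 0], "translation": [0, 0, 0.02], "gripper": 0.243}, {"twist": [0, 0, 0], "translation": [0, 0, 0.03], "gripper": 0.243}, {"twist": [0, 0, 0], "translation": [0, 0, 0.03], "gripper": 0.243}]}}

```text
t: 16.65
ee_pos: [0.4918, 0.0974, 0.0433]
eef_rot: [0.717, 0.697, -0.0, 0.0]
force: [0.1, 0.2, -1.7]
finger_gap: 0.0531
```

>>> {"api": "send_rows", "payload": {"rows": [{"twist": [0, 0, 0], "translation": [0, 0, 0.02], "gripper": 0.243}, {"twist": [0, 0, 0], "translation": [0, 0, 0.03], "gripper": 0.243}, {"twist": [0, 0, 0], "translation": [0, 0, 0.03], "gripper": 0.243}]}}

```text
t: 16.95
ee_pos: [0.4918, 0.0974, 0.0424]
eef_rot: [0.717, 0.697, -0.0, -0.0]
force: [-0.3, 0.7, -1.6]
finger_gap: 0.0531
```

>>> {"api": "send_rows", "payload": {"rows": [{"twist": [0, 0, 0], "translation": [0, 0, 0.02], "gripper": 0.243}, {"twist": [0, 0, 0], "translation": [0, 0, 0.03], "gripper": 0.243}, {"twist": [0, 0, 0], "translation": [0, 0, 0.03], "gripper": 0.243}]}}

```text
t: 17.25
ee_pos: [0.4918, 0.0974, 0.0415]
eef_rot: [0.717, 0.697, -0.0, -0.0]
force: [0.7, 1.0, -2.0]
finger_gap: 0.0533
```

>>> {"api": "send_rows", "payload": {"rows": [{"twist": [0, 0, 0], "translation": [0, 0, 0.02], "gripper": 0.243}, {"twist": [0, 0, 0], "translation": [0, 0, 0.03], "gripper": 0.243}, {"twist": [0, 0, 0], "translation": [0, 0, 0.03], "gripper": 0.243}]}}

```text
t: 17.55
ee_pos: [0.4919, 0.0974, 0.0406]
eef_rot: [0.717, 0.697, -0.0, -0.0]
force: [0.5, -1.0, -1.4]
finger_gap: 0.0535
```

>>> {"api": "send_rows", "payload": {"rows": [{"twist": [0, 0, 0], "translation": [0, 0, 0.02], "gripper": 0.243}, {"twist": [0, 0, 0], "translation": [0, 0, 0.03], "gripper": 0.243}, {"twist": [0, 0, 0], "translation": [0, 0, 0.03], "gripper": 0.243}]}}

```text
t: 17.85
ee_pos: [0.4921, 0.0974, 0.0402]
eef_rot: [0.717, 0.697, 0.0, 0.0]
force: [-0.8, -1.1, 2.7]
finger_gap: 0.0531
```

>>> {"api": "send_rows", "payload": {"rows": [{"twist": [0, 0, 0], "translation": [0, 0, 0.02], "gripper": 0.243}, {"twist": [0, 0, 0], "translation": [0, 0, 0.02], "gripper": 0.243}]}}

```text
t: 18.05
ee_pos: [0.4921, 0.0975, 0.0397]
eef_rot: [0.717, 0.697, 0.0, 0.0]
force: [-3.1, 0.4, 3.9]
finger_gap: 0.0533
```

It made contact at TCP z≈0.040, as predicted. I'll open slowly, moving back to -x and slightly down to offset the pad swing.

>>> {"api": "send_rows", "payload": {"rows": [{"twist": [0, 0, 0], "translation": [0, -0.02, 0.01], "gripper": 0.27}, {"twist": [0, 0, 0], "translation": [0, -0.04, 0.025], "gripper": 0.3}, {"twist": [0, 0, 0], "translation": [0, -0.06, 0.04], "gripper": 0.33}, {"twist": [0, 0, 0], "translation": [0, -0.08, 0.055], "gripper": 0.36}, {"twist": [0, 0, 0], "translation": [0, -0.08, 0.06], "gripper": 0.4}, {"twist": [0, 0, 0], "translation": [0, -0.08, 0.06], "gripper": 0.45}]}}

```text
t: 18.65
ee_pos: [0.489, 0.0975, 0.0368]
eef_rot: [0.717, 0.697, -0.0, -0.0]
force: [-0.7, -0.8, 0.1]
finger_gap: 0.0622
```

>>> {"api": "send_rows", "payload": {"rows": [{"twist": [0, 0, 0], "translation": [0, 0, 0], "gripper": 0.55}, {"twist": [0, 0, 0], "translation": [0, 0, 0], "gripper": 0.7}, {"twist": [0, 0, 0], "translation": [0, 0, 0], "gripper": 0.85}, {"twist": [0, 0, 0], "translation": [0, 0, 0], "gripper": 0.9}, {"twist": [0, 0, 0], "translation": [0, 0, 0], "gripper": 0.9}]}}

```text
t: 19.15
ee_pos: [0.4894, 0.0975, 0.0373]
eef_rot: [0.717, 0.697, -0.0, -0.0]
force: [-0.0, 0.1, 0.9]
finger_gap: 0.0813
```

Run:
```python
from h import *
p,c=snap('wrist','wrist7')
a=cv2.imread('pics/wrist7.png');cv2.imwrite('pics/w7c.png',cv2.resize(a,(768,576)))
s=manip.sense();print(s['t'],s['ee_pos'],s['force'],s['finger_gap'])
```

```text
19.2 [0.48947774 0.09747817 0.03734313] [-0.8641563  -0.20860128  0.03756434] 0.08128632231535828
```

View pics/w7c.png

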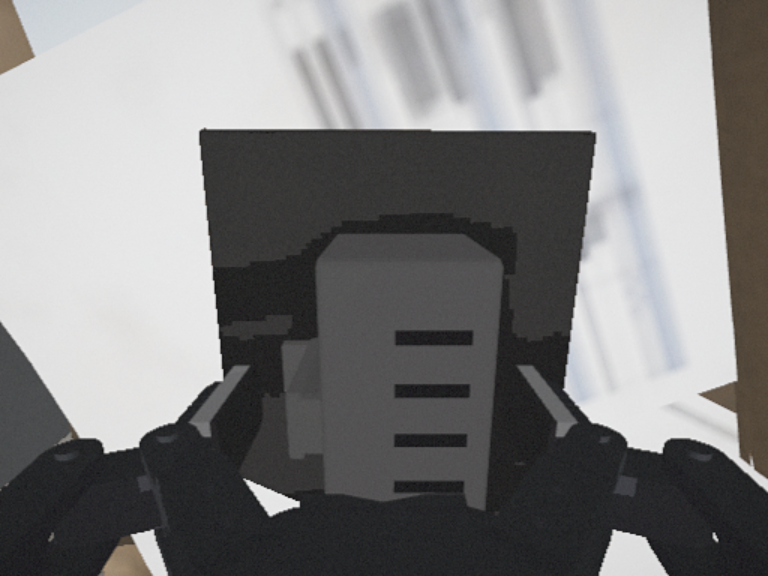

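The fingers are clear on both sides and the guard stands upright on the mat. Rising straight up.

>>> {"api": "send_rows", "payload": {"rows": [{"twist": [0, 0, 0], "translation": [0, 0, -0.2], "gripper": 0.9}, {"twist": [0, 0, 0], "translation": [0, 0, -0.7], "gripper": 0.9}, {"twist": [0, 0, 0], "translation": [0, 0, -1.4], "gripper": 0.9}, {"twist": [0, 0, 0], "translation": [0, 0, -2.4], "gripper": 0.9}, {"twist": [0, 0, 0], "translation": [0, 0, -3.6], "gripper": 0.9}, {"twist": [0, 0, 0], "translation": [0, 0, -4.8], "gripper": 0.9}, {"twist": [0, 0, 0], "translation": [0, 0, -6.0], "gripper": 0.9}, {"twist": [0, 0, 0], "translation": [0, 0, -6.0], "gripper": 0.9}]}}

```text
t: 20.0
ee_pos: [0.4915, 0.0978, 0.2239]
eef_rot: [0.717, 0.697, 0.004, 0.003]
force: [1.1, 0.5, 0.9]
finger_gap: 0.0814
```

Run:
```python
from h import *
np.set_printoptions(suppress=True,precision=4)
for n in ['wrist','side']:
    p,c=snap(n,n+'8')
    for q in ['mat','cover','tab_face','back_wall']: print(n,q,[(np.round(x['position']),round(x['p'],2),atz(c,x['position'],dict(mat=0,cover=.005).get(q,.042))) for x in nets.tip_of(p,q)[:2]])
a=cv2.imread('pics/wrist8.png');cv2.imwrite('pics/w8c.png',cv2.resize(a,(768,576)))
a=cv2.imread('pics/side8.png')[110:260,220:400]; cv2.imwrite('pics/s8c.png',cv2.resize(a,None,fx=4,fy=4,interpolation=cv2.INTER_CUBIC))
s=manip.sense();print(s['t'],s['ee_pos'],s['force'],s['finger_gap'])
```

```text
wrist mat []
wrist cover [(array([252., 180.]), 0.8, array([0.49 , 0.095, 0.005]))]
wrist tab_face [(array([225., 186.]), 0.68, array([0.4604, 0.0965, 0.042 ]))]
wrist back_wall [(array([277., 186.]), 0.6, array([0.517 , 0.0948, 0.042 ]))]
side mat [(array([268., 215.]), 0.87, array([0.4869, 0.0941, 0.    ])), (array([295., 175.]), 0.57, array([ 0.4603, -0.1708,  0.    ]))]
side cover [(array([266., 212.]), 0.59, array([0.4976, 0.0878, 0.005 ]))]
side tab_face [(array([278., 208.]), 0.61, array([0.455 , 0.0994, 0.042 ]))]
side back_wall [(array([256., 206.]), 0.66, array([0.5244, 0.1138, 0.042 ]))]
20.5 [0.4893 0.0975 0.2167] [-1.0173  0.658  -0.4843] 0.08094797140265282
```

View pics/w8c.png

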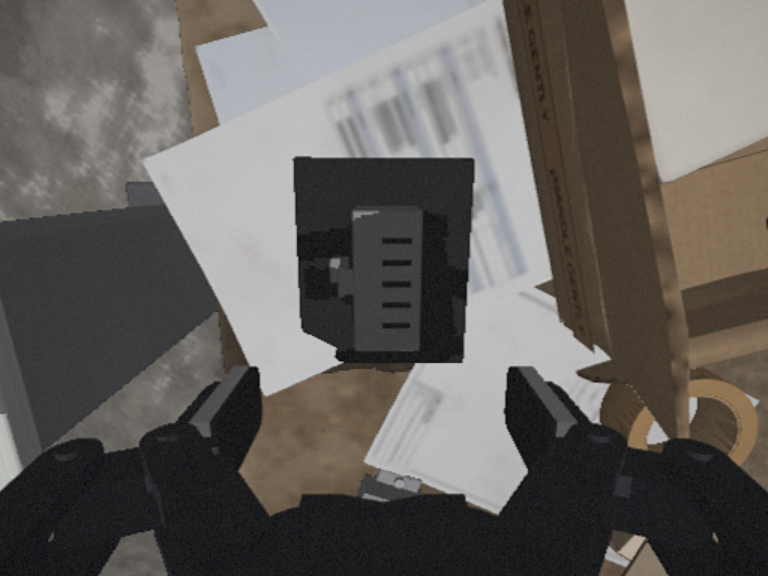

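View pics/s8c.png

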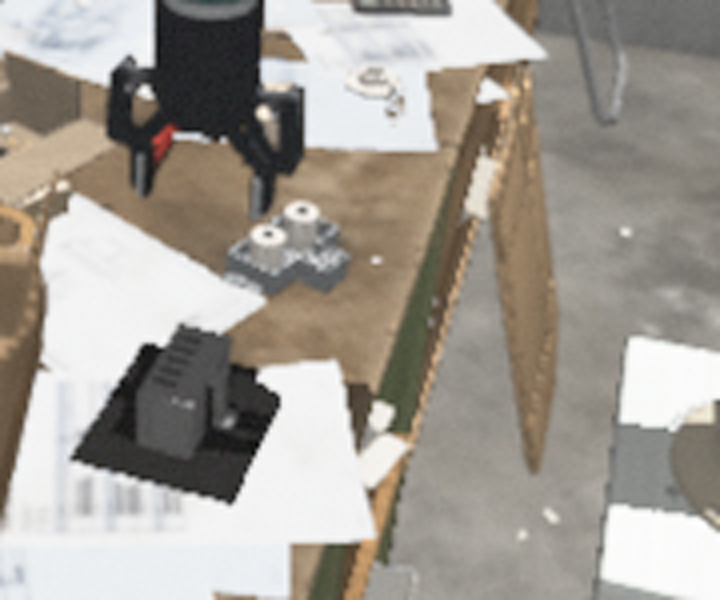

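The guard stands upright near the middle of the mat: the wrist view puts its origin at about (0.490, 0.095), against a mat centre of about (0.492, 0.097). The gripper is clear. Handing in.

>>> {"api": "send_rows", "payload": {"rows": [{"twist": [0, 0, 0], "translation": [0, 0, 0], "gripper": 0.9}, {"twist": [0, 0, 0], "translation": [0, 0, 0], "gripper": 0.9}, {"twist": [0, 0, 0], "translation": [0, 0, 0], "gripper": 0.9}]}}

```text
t: 20.8
ee_pos: [0.4895, 0.0975, 0.2173]
eef_rot: [0.717, 0.697, -0.0, 0.0]
force: [0.4, 0.4, -0.2]
finger_gap: 0.0811
```

```bash
python3 -c "
from rig import manip
print(manip.close_job())"
```

```text
the job is handed in; nothing more can be done
None
```

The guard is off the drive and standing upright near the middle of the black mat; I handed the job in at about 21 s.

- **Release:** I pinched the tab and back wall together and squeezed in steps of about 0.5 mm under a light upward pull. The tab came free at about 4.7 mm. The highest wrist pull I read was 6.8 N, guard's weight included, so the tab should have seen under 7 N, but readings came only at the end of each move. I did not check the tab itself for cracks.
- **Lift and set-down:** I lifted straight up with the wrist carrying only about the guard's weight. On the mat I lowered in steps of 1 mm or less until contact, then pressed about 0.5 mm further (upward force up to 3.9 N) before opening.
- **Last checks:** The wrist view puts the guard's origin at about (0.490, 0.095). I take the mat's centre as about (0.492, 0.097), averaged from readings that differ by up to about 5 mm. The side view's estimates of the guard scattered by about 1–2 cm, but its picture shows the guard upright on the mat. The housing shows its open rollers, and the gripper is well clear.
- **Other things on the bench:** I planned no contact with any of them, and no unexpected force showed in the readings, but I did not check each one's position afterwards. A paper corner lay over one corner of the mat from the start, away from where the guard stands.

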